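Feed a battery along the dock's fence with a push stick

TASK

With the push stick, nudge the battery flat against the metal fence, then feed it along the fence, flat against it all the way in under the clear hood, and press it home against the brass plate of the red stop with about a kilogram of push (10 N), held for a second; never squeeze the battery against stop or fence with more than one and a half. Do not touch the battery with the gripper, leave the things around alone, and finally lay the stick back down on the bench, clear of the dock, leaving the battery home and flat against the fence.

Things in the scene. Friction and masses are not known exactly. Their poses are not given: they have to be found in the camera images.
- dock: Grey charging-dock plate, fixed to the bench, 380 mm long (its x), 120 mm wide (y -35 to +85), 12 mm thick; place and yaw differ each run. Origin at bench height, directly under the fence's guiding face, midway along. x is the feed direction, y points from the fence's face across the lane, z up.
- hood_mouth (a point): Yellow line on the plate under the mouth of the clear plastic hood (dock x 40, y 42 mm), axes as the dock's. The hood roofs the lane from here 145 mm on in +x: roof underside 85 mm above the bench, top 89 mm (yellow strip above the posts to 95), from 31 mm behind the fence's face to 90 mm out; two thin posts behind the fence, otherwise open.
- fence: Straight aluminium fence rail on the dock, fixed, 380 mm long, 14 mm thick, its top 37 mm above the bench (25 mm above the plate). Same frame as the dock: its guiding face is the plane y = 0, facing +y.
- stop: Red end stop, rigid, fixed on the dock plate under the hood at a place along the lane that differs each run; 24 (x) by 50 (y) by 35 mm high. Origin: centre of its underside, 28 mm out from the fence's face; axes as the dock's. Its brass contact plate, held fast on a screw, faces -x and is what the battery meets: its face is 16 to 30 mm from the origin, unknown each run and not in the pose.
- battery: Black battery pack, green top label, brass strip near its leading end, loose on the dock plate; 100 mm (x) by 56 mm (y) by 45 mm high, 0.35 to 0.7 kg. Origin: centre of its underside; +x is the leading end that goes to the stop, -y the side that goes to the fence. Starts outside the hood, a little skewed, 7 to 26 mm off the fence. Slides with unknown friction (2 to 6 N).
- nose (a point): Bottom corner of the battery, leading end, fence side (battery x +50, y -28 mm). Flat against the fence means that this and the heel corner both lie at the fence's face.
- heel (a point): Bottom corner of the battery, trailing end, fence side (battery x -50, y -28 mm).
- stick: Push stick lying on the bench, roughly along the dock's x; 0.14 kg. Origin: underside, below the middle of its handle; x forward. Wooden bar 24 mm wide, 20 mm high, x -70 to +60 mm; orange handle on it, 50 mm long (x -25 to +25), 24 mm wide, top 52 mm above the underside, gripped across its width (y). At the front a finger runs on along its +y side (see notch).
- notch (a point): Inner corner of the stick's L-shaped notch (stick x 60, y +12, z 10 mm): the bar's flat end (y -12 to +12) meets the inner face of the finger, which is 12 mm thick (y +12 to +24), 20 mm high and reaches x = 125 mm. It takes the battery's rear outer corner: bar end on the trailing face, finger along the side away from the fence.
- carton: Small cardboard box 90 x 60 x 50 mm, a bystander. Origin at the centre of its underside.
- tape_roll: Yellow tape roll, 80 mm across, 45 mm high, a bystander. Origin at the centre of its underside.
- jar: Jar 60 mm across, 85 mm high, a bystander. Origin at the centre of its underside.
There are look-alikes about, which are no part of the job. Several things look just like the stick: the one meant starts farthest to the robot's left.

How it is judged:
On the way, in this order (a step that is already met when the one before it is completed fails the run):
1. the battery lies flat against the fence (both corners within 2.5 mm) while its leading end is still outside the hood (y of each of nose, heel in the frame of fence below 0.0025 m and x of nose in the frame of fence below 0.04 m), for 0.2 s.
2. the battery is pressed home on the stop with the stick, with 4 to 16 N, for at least half a second, flat against the fence (y of each of nose, heel in the frame of fence below 0.003 m and contact force between battery and stop above 4 N and contact force between stick and battery above 3 N), for 0.5 s.
At the end, for the whole second after the job is handed in: The battery's leading end is left at the stop: within 32.5 mm of the stop's origin along the lane, which is 2.5 mm off the brass plate when that is set farthest out and both fence-side corners are within 3 mm of the fence; battery at rest; the stick lies flat and still on the bench, off the dock (y of each of nose, heel in the frame of fence below 0.003 m and x of nose in the frame of stop above -0.0325 m and linear speed of each of battery, stick below 0.01 m/s and height (world z) of stick below 0.006 m and angle between stick's own z axis and vertical below 0.1 rad and contact force between stick and dock below 0.05 N); the robot touches nothing.
It fails at once if the battery is more than 3 mm off the fence while its leading end is past the hood's mouth (x of nose in the frame of fence above 0.04 m and y of any of nose, heel in the frame of fence above 0.003 m).
It fails at once if the battery is pressed on the stop or on the fence with more than 16 N (contact force between battery and stop above 16 N or contact force between battery and fence above 16 N).
It fails at once if the gripper or arm touches the battery (contact force between any of the fingers, the arm and battery above 0.5 N).
It fails at once if the battery is lifted or tipped (angle between battery's own z axis and vertical above 0.15 rad).
It fails at once if the carton, the tape roll or the jar is moved more than 20 mm (distance of any of carton, tape_roll, jar from where it was at the start of the episode above 0.02 m).
It also fails if it takes over 72 s, if anything falls off the work surface, if the arm or the gripper's body presses on something with over 40 N, if the wrist force passes 120 N, or if a joint passes its speed limit or range.

ROBOT

A 6-joint arm with a two-finger parallel gripper is mounted at the origin on the work surface. World frame = base frame: x ahead of the robot, y to its left, z up, the work surface at z = 0. Lengths are in m, angles in rad, forces in N, time in s.
With the tool pointing down it reaches from about 0.275 to 0.725 m from the base axis. Payload 15.9 kg.
Tool frame: the origin (TCP) lies midway between the tips of the shut fingers; the grasp point (between the pads) lies 19 mm behind it; z points along the fingers, y is the line along which they close (so a half turn about z gives the same grasp; the last joint's range is limited). The gripper opens to 85 mm and grips with 20 to 120 N. Pads are 22 mm wide; open, the fingers measure 114 mm over their backs; the gripper's body (76 mm by 85 mm) begins 54 mm behind the grasp point. The pads swing forward as they close: fully open they stand 13 mm farther back than shut.
Start: joints at [-1.322, 0.213, -0.034, 1.323, 0, 1.571], TCP at [0.123, -0.485, 0.231] pointing down, gripper open.
Joint ranges: [-2.98, 2.98], [-0.74, 1.72], [-1.14, 1.35], [-2.1, 2.04], [-1.57, 1.44], [-3.14, 3.14]. Speed limits (rad/s): [1.89, 1.89, 2.39, 2.57, 3.14, 3.14].

INTERFACE

Orientations are given as a 3x3 rotation matrix whose columns are the frame's x, y, z axes.
In Python, from cell import robot gives the robot as it stands. The module is installed in compiled form; this text tells all that it offers.
- The arm moves only by the tool arm_command, never from a script. Its argument "series" is a list of rows, each a list of 2 entries, a list of its own where there are three numbers: the shift along the world's x, y, z in mm, then the turn, a rotation vector about the world's x, y, z in degrees. A call has 1 to 8 rows; each row is the pose to reach, as a shift and turn from the pose commanded when the call began; what a row does not reach only later rows make up. A row lasts 1/12 s, in which the tool goes at most 41.7 mm and 7.16 degrees, less where a joint would pass 70% of its speed; a pose out of reach is approached as far as the arm can. A call with a gripper value outside its range is refused whole. "fingers" is the gripper command: -1 is shut, 1 is fully open, values between are in proportion, set as the call begins (left out, the last holds). The fingers move at their own pace and stop on an object; the grip force is fixed at half the most. Time passes only in rows, so rows that repeat a pose let the fingers close. It gives the time, the measured TCP pose, the force, the opening and the grip force at its end, in the units of the state.
- robot.observe(): the state, without advancing time (a new reading comes with each control period).
- robot.grab_frame(name): name is "scene" or "top" or "wrist"; returns the picture (400x640x3 uint8, red, green, blue); there is no depth.
- robot.get_calibration(name): a dict with "fx", "fy", "cx", "cy" (pixels), "R" (3x3) and "t" (3): a world point X has camera coordinates R X + t; the wrist camera has in their place "T_tool_cam" (4x4, takes a point from camera to tool coordinates, whose origin is the TCP and whose axes are the flange's). Camera axes: x right, y down, z forward; pixel columns grow to the right and rows downward; lengths in m; the calibration is good to about 2 mm. A picture is of the moment at which its call begins: read the wrist's pose just before it. get_calibration takes no time and is no camera call.
- robot.close_job(): hands the job in; it is judged then, once.
The state is a dict: "time_s": time; "joints": joint angles; "qd": joint speeds; "joint_torque": joint torques, N m; "tcp_pos": TCP position; "tool_rot": TCP orientation; "ft_force": force on the tool from outside, world axes, zero at the start; "torque": the same for the moment, N m; "gripper_width": opening from 0.0 (shut) to 1.0 (fully open); "finger_force": force on a finger pad.
Only numpy, scipy, OpenCV 4.12 (cv2) and the standard library are available. Lean on these libraries where they do the work, as an engineer would, in place of code of your own. Each camera call takes 0.05 s, during which the arm holds its last target. There are 200 camera calls.

## Working session

There is one attempt and no reset: what is moved stays moved. The work goes in short steps, Python scripts to look and compute and a tool call to move; the robot and the scene stay as the last step left them, time stands still between calls to the robot, and variables do not carry over. Pictures are saved under pics/ and viewed, at most 15 in all, crops included, and the job is handed in when it is done.

Besides the shell and the picture viewer there is one more tool, called after "Call:" as name(argument=value, ...) on one line, values as JSON. arm_command: Moves the arm, as the interface text tells. Its arguments: {"type":"object","properties":{"series":{"type":"array","items":{"type":"array"}},"fingers":{"type":"number"}},"required":["series"]}

```bash
mkdir -p pics; python3 - <<'E'
from cell import robot
import cv2,numpy as np
for n in ("scene","top"):
    im=robot.grab_frame(n); cv2.imwrite(f"pics/{n}0.png",im[:,:,::-1])
    c=robot.get_calibration(n); print(n,{k:np.round(v,4).tolist() for k,v in c.items()})
s=robot.observe(); print(s)
print(robot.get_calibration("wrist"))
E
```

```text
scene {'fx': 396.3324, 'fy': 396.3324, 'cx': 320.8815, 'cy': 201.8079, 'R': [[-0.6287, 0.7776, 0.0074], [0.5833, 0.4778, -0.6569], [-0.5144, -0.4087, -0.7539]], 't': [0.2955, -0.2544, 1.6385]}
top {'fx': 491.8898, 'fy': 491.8898, 'cx': 322.9209, 'cy': 195.584, 'R': [[-0.0063, -0.9998, 0.0181], [-0.9931, 0.0041, -0.1168], [0.1167, -0.0187, -0.993]], 't': [0.0232, 0.4971, 1.6086]}
{'time_s': 0.1, 'joints': array([-1.32202812e+00,  2.13323351e-01, -3.49488311e-02,  1.32351517e+00,
       -2.02343802e-05,  1.57074896e+00]), 'qd': array([ 1.30630439e-03, -1.45736372e-04, -8.61998153e-05,  1.17862004e-03,
        3.13388086e-04,  1.59090504e-03]), 'joint_torque': array([ 1.96662739e-03, -6.87246394e+01,  4.87806129e+01,  1.21848233e-02,
       -7.69241251e-05,  2.04853035e-05]), 'tcp_pos': array([ 0.1230265 , -0.4843246 ,  0.23087631]), 'tool_rot': array([[ 9.69204770e-01,  2.46256055e-01, -2.63611937e-04],
       [ 2.46256195e-01, -9.69204299e-01,  9.55535465e-04],
       [-2.01874288e-05, -9.91025603e-04, -9.99999509e-01]]), 'ft_force': array([-0.58916954,  0.1258243 ,  0.36083546]), 'torque': array([0.00268827, 0.04284007, 0.05382062]), 'finger_force': 0.0, 'gripper_width': 0.9983146231134835}
{'fx': 316.41821553596486, 'fy': 316.41821553596486, 'cx': 316.9262182106411, 'cy': 199.5909712407959, 'T_tool_cam': array([[-1.36715133e-03, -9.48237604e-01, -3.17558779e-01,
         8.23700191e-02],
       [ 9.99998386e-01, -1.66649363e-03,  6.71002714e-04,
         1.06063931e-03],
       [-1.16547969e-03, -3.17557349e-01,  9.48238352e-01,
        -1.42292522e-01],
       [ 0.00000000e+00,  0.00000000e+00,  0.00000000e+00,
         1.00000000e+00]])}
```

View pics/top0.png

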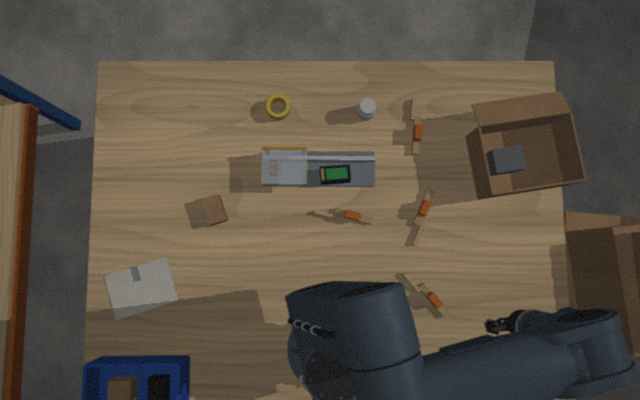

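View pics/scene0.png

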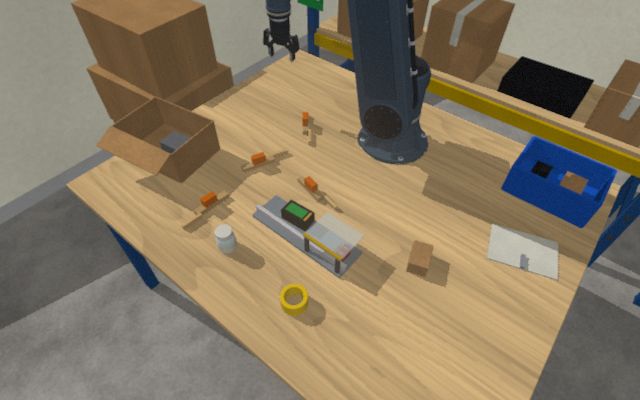

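The top view shows the dock at about (318,168), with the hood on the left so feed is toward world +y, and the fence on the far side. The battery is at (335,174). The leftmost stick has its handle at (353,215), with the finger pointing left. The scene view agrees with this.

```bash
cat > h.py <<'E'
from cell import robot
import cv2,numpy as np
def cam(n):
    c=robot.get_calibration(n)
    if n=="wrist":
        s=robot.observe(); T=np.eye(4); T[:3,:3]=s["tool_rot"]; T[:3,3]=s["tcp_pos"]
        T=T@c["T_tool_cam"]; R=T[:3,:3].T; t=-R@T[:3,3]
    else: R,t=c["R"],c["t"]
    return c,np.array(R),np.array(t)
def px2w(k,uv,z):
    c,R,t=k; d=R.T@np.array([(uv[0]-c["cx"])/c["fx"],(uv[1]-c["cy"])/c["fy"],1]); o=-R.T@t
    return o+d*(z-o[2])/d[2]
def blobs(im,lo,hi,amin=30):
    m=cv2.inRange(cv2.cvtColor(im,cv2.COLOR_RGB2HSV),lo,hi)
    cs,_=cv2.findContours(m,cv2.RETR_EXTERNAL,cv2.CHAIN_APPROX_NONE)
    return [c for c in cs if cv2.contourArea(c)>amin]
E
python3 - <<'E'
from h import *
k=cam("top")
for n,p,z in [("handle",(353,215),.052),("sticktip",(310,215),.02),("stickrear",(369,222),.02),("batt",(335,174),.057),("dock NE",(375,155),.037),("fence left",(262,153),.037),("dock SE",(375,186),.012),("dockSW",(262,185),.012),("stop",(272,168),.05),("carton",(213,210),.05),("tape",(278,106),.04),("jar",(367,108),.08),("stick2",(425,207),.05)]: print(n,np.round(px2w(k,p,z),3))
E
```

```text
handle [ 0.43  -0.077  0.052]
sticktip [0.433 0.064 0.02 ]
stickrear [ 0.409 -0.133  0.02 ]
batt [ 0.565 -0.019  0.057]
dock NE [ 0.633 -0.155  0.037]
fence left [0.64  0.223 0.037]
dock SE [ 0.531 -0.156  0.012]
dockSW [0.536 0.225 0.012]
stop [0.587 0.189 0.05 ]
carton [0.449 0.38  0.05 ]
tape [0.801 0.17  0.04 ]
jar [ 0.782 -0.126  0.08 ]
stick2 [ 0.456 -0.315  0.05 ]
```

Call:
arm_command(series=[[[30,30,20],[0,0,-7]],[[60,60,40],[0,0,-14]],[[85,90,50],[0,0,-21]],[[110,120,50],[0,0,-28]],[[135,150,50],[0,0,-35]],[[160,180,50],[0,0,-42]],[[185,210,50],[0,0,-49]],[[210,240,50],[0,0,-56]]], fingers=1)

```text
time_s: 0.77
tcp_pos: [0.3101, -0.2723, 0.2812]
tool_rot: [[0.811, -0.585, -0.0], [-0.585, -0.811, 0.0], [-0.0, -0.0, -1.0]]
ft_force: [0.5, -1.3, -0.4]
gripper_width: 1.003
finger_force: 0.0
```

Call:
arm_command(series=[[[22,25,0],[0,0,-7]],[[45,50,0],[0,0,-14]],[[67,75,0],[0,0,-21]],[[90,100,0],[0,0,-28]],[[112,125,0],[0,0,-35]],[[135,150,0],[0,0,-42]],[[157,180,0],[0,0,-48]],[[157,180,0],[0,0,-48]]])

```text
time_s: 1.43
tcp_pos: [0.1968, -0.2993, 0.2813]
tool_rot: [[0.436, -0.891, 0.125], [-0.9, -0.429, 0.082], [-0.02, -0.149, -0.989]]
ft_force: [0.3, -0.2, 0.3]
gripper_width: 0.999
finger_force: 0.0
```

```bash
python3 - <<'E'
from h import *
s=robot.observe(); print(s["time_s"],s["tcp_pos"],s["tool_rot"].round(3).tolist(),s["ft_force"],s["joints"].round(2))
k=cam("wrist"); im=robot.grab_frame("wrist"); cv2.imwrite("pics/w1.png",im[:,:,::-1])
np.savez("w1.npz",im=im,R=k[1],t=k[2])
E
```

```text
1.4333 [ 0.19683366 -0.29932399  0.28125466] [[0.436, -0.891, 0.125], [-0.9, -0.429, 0.082], [-0.02, -0.149, -0.989]] [ 0.30416266 -0.20449093  0.27281027] [-1.12 -0.07 -0.23  1.44  0.15  3.14]
```

View pics/w1.png

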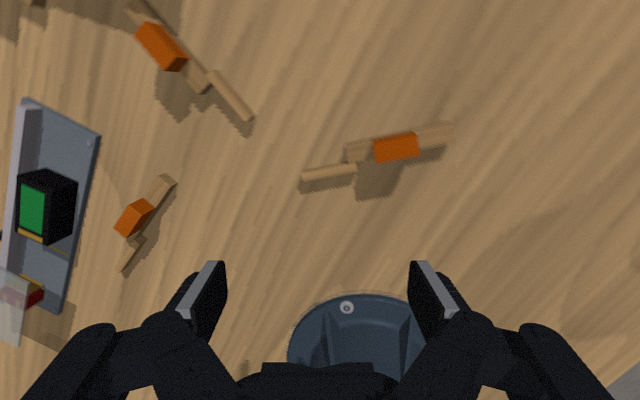

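The close view shows our stick on the left with its handle at (135,217), the battery at (47,205) and the stop at (20,293). Joint 6 hit its limit and tilted the tool, so I'll turn the other way and put the camera on the +y side.

Call:
arm_command(series=[[[15,5,0],[-2.4,3.6,0]],[[30,10,0],[-4.8,7.2,0]],[[30,10,0],[-4.8,7.2,0]]])

```text
time_s: 1.73
tcp_pos: [0.1828, -0.3139, 0.2817]
tool_rot: [[0.479, -0.877, 0.03], [-0.878, -0.479, 0.014], [0.001, -0.033, -0.999]]
ft_force: [-0.3, 0.4, 0.2]
gripper_width: 1.001
finger_force: 0.0
```

Call:
arm_command(series=[[[13,4,0],[0,0,7]],[[26,8,0],[0,0,14]],[[39,12,0],[0,0,21]],[[52,16,0],[0,0,28]],[[65,20,0],[0,0,35]],[[78,24,0],[0,0,42]],[[91,28,0],[0,0,49]],[[104,32,0],[0,0,56]]])

```text
time_s: 2.4
tcp_pos: [0.2877, -0.2809, 0.2814]
tool_rot: [[0.996, -0.089, 0.005], [-0.09, -0.995, 0.037], [0.001, -0.038, -0.999]]
ft_force: [1.2, 0.1, -0.7]
gripper_width: 0.998
finger_force: 0.0
```

Call:
arm_command(series=[[[12,15,0],[0,0,7]],[[24,30,0],[0,0,14]],[[36,45,0],[0,0,21]],[[48,60,0],[0,0,28]],[[60,75,0],[0,0,35]],[[72,90,0],[0,0,42]],[[84,105,0],[0,0,49]],[[96,120,0],[0,0,56]]])

```text
time_s: 3.07
tcp_pos: [0.3834, -0.1603, 0.2814]
tool_rot: [[0.631, 0.775, -0.027], [0.776, -0.631, 0.025], [0.002, -0.037, -0.999]]
ft_force: [0.3, -0.7, -0.9]
gripper_width: 0.999
finger_force: 0.0
```

Call:
arm_command(series=[[[10,8,0],[0,0,7]],[[20,16,0],[0,0,14]],[[30,24,0],[0,0,21]],[[40,30,0],[0,0,28]],[[50,36,0],[0,0,35]],[[60,40,0],[0,0,42]],[[60,40,0],[0,0,42]]])

```text
time_s: 3.65
tcp_pos: [0.444, -0.1205, 0.281]
tool_rot: [[-0.052, 0.998, -0.036], [0.999, 0.052, 0.001], [0.003, -0.036, -0.999]]
ft_force: [0.1, 0.3, 0.5]
gripper_width: 0.999
finger_force: 0.0
```

```bash
python3 - <<'E'
from h import *
s=robot.observe(); print(s["time_s"],s["tcp_pos"],s["tool_rot"].round(3).tolist(),s["ft_force"],s["joints"].round(2))
k=cam("wrist"); im=robot.grab_frame("wrist"); cv2.imwrite("pics/w2.png",im[:,:,::-1])
np.savez("w2.npz",im=im,R=k[1],t=k[2])
E
```

```text
3.65 [ 0.44399117 -0.12052426  0.28102169] [[-0.052, 0.998, -0.036], [0.999, 0.052, 0.001], [0.003, -0.036, -0.999]] [0.08786937 0.27126152 0.48576623] [-0.26  0.16  0.03  1.47 -0.01  1.26]
```

View pics/w2.png

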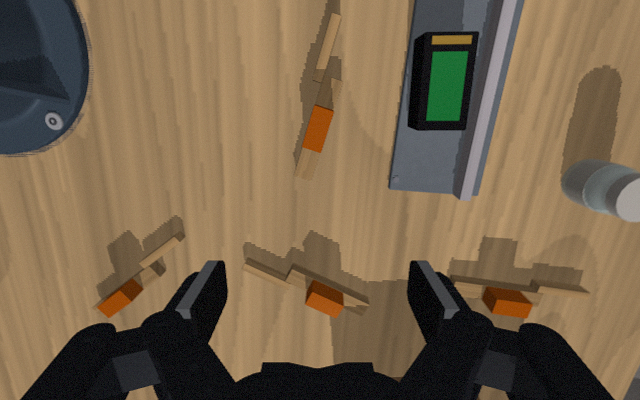

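The wrist view shows our stick pointing up the image with its handle at (319,128), the battery label at (447,85), the fence running from (467,195) to (513,0), and the plate's rear-left corner at (390,187).

```bash
python3 - <<'E'
from h import *
d=np.load("w2.npz"); im=d["im"]; k=(robot.get_calibration("wrist"),d["R"],d["t"])
print("camC",-k[1].T@k[2])
def rect(c,z):
    P=np.array([px2w(k,p,z)[:2] for p in c[:,0].astype(float)],np.float32)*1000
    r=cv2.minAreaRect(P); return cv2.boxPoints(r).round(1).tolist(),np.round(r[0],1),np.round(r[1],1)
for c in blobs(im,(50,120,60),(80,255,255),200): print("green",rect(c,.057))
for c in blobs(im,(5,190,100),(14,255,255),200): print("orange",c[:,0].mean(0),rect(c,.052))
for v in (20,60,150,175): print(v,[tuple(int(x) for x in im[v,u]) for u in range(462,526,2)])
for v in (60,120,160): print(v,[(u,im[v,u].tolist()) for u in range(386,416,2)])
# wood stick vs bench: 
print([ (u,im[40,u].tolist()) for u in range(310,346,2)])
E
python3 -c "
import cv2
im=cv2.imread('pics/w2.png')
a=cv2.resize(im[0:210,280:540],None,fx=2.8,fy=2.8,interpolation=cv2.INTER_CUBIC);cv2.imwrite('pics/w2c.png',a)"
```

```text
camC [ 0.44586115 -0.03994464  0.42345072]
green ([[550.7999877929688, 8.100000381469727], [554.9000244140625, -61.900001525878906], [591.7999877929688, -59.79999923706055], [587.7000122070312, 10.300000190734863]], array([571.3, -25.8]), array([37. , 70.2]))
orange [511.5625     308.08333333] ([[686.0, -313.20001220703125], [735.2999877929688, -317.29998779296875], [737.2999877929688, -293.70001220703125], [688.0, -289.6000061035156]], array([ 711.7, -303.5]), array([23.6, 49.5]))
orange [323.77647059 304.43529412] ([[428.8999938964844, -318.1000061035156], [473.8999938964844, -337.8999938964844], [483.3999938964844, -316.3999938964844], [438.3999938964844, -296.6000061035156]], array([ 456.1, -317.2]), array([23.6, 49.2]))
orange [113.74626866 303.58208955] ([[129.60000610351562, -345.6000061035156], [144.5, -364.0], [183.3000030517578, -332.6000061035156], [168.3000030517578, -314.20001220703125]], array([ 156.4, -339.1]), array([49.8, 23.7]))
orange [317.16239316 128.7008547 ] ([[417.1000061035156, -99.5], [439.5, -105.4000015258789], [452.0, -57.70000076293945], [429.60000610351
[... 2856 characters left out ...]
390, [123, 102, 71]), (392, [43, 41, 42]), (394, [96, 99, 106]), (396, [93, 97, 105]), (398, [92, 95, 104]), (400, [98, 99, 106]), (402, [97, 102, 106]), (404, [100, 103, 111]), (406, [96, 99, 105]), (408, [98, 104, 109]), (410, [98, 103, 108]), (412, [91, 96, 102]), (414, [93, 97, 104])]
[(310, [151, 122, 87]), (312, [148, 120, 86]), (314, [151, 125, 90]), (316, [104, 87, 63]), (318, [104, 85, 60]), (320, [106, 86, 63]), (322, [101, 81, 60]), (324, [135, 108, 76]), (326, [152, 118, 79]), (328, [157, 126, 84]), (330, [167, 131, 91]), (332, [165, 131, 87]), (334, [137, 108, 73]), (336, [152, 123, 89]), (338, [150, 121, 88]), (340, [149, 122, 86]), (342, [158, 132, 93]), (344, [165, 136, 99])]
```

View pics/w2c.png

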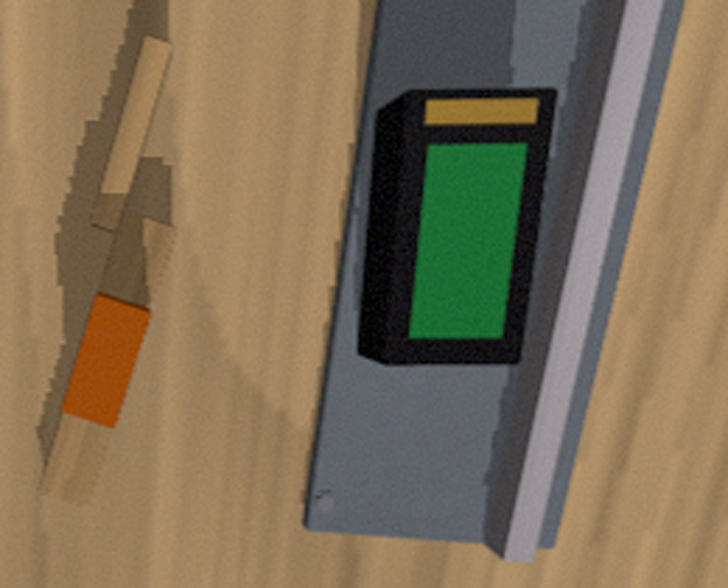

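```bash
python3 - <<'E'
from h import *
d=np.load("w2.npz"); k=(robot.get_calibration("wrist"),d["R"],d["t"])
F=np.array([px2w(k,p,.037)[:2] for p in [(499.5,20),(490.5,60),(470,150),(465,175)]])*1000
P=np.array([px2w(k,p,.012)[:2] for p in [(407,60),(399,120),(393,160)]])*1000
for X in (F,P):
    l=cv2.fitLine(X.astype(np.float32),cv2.DIST_L2,0,0,0).ravel(); a=np.degrees(np.arctan2(l[1],l[0])); print(X.round(1).tolist(),a%180)
C=[px2w(k,p,.012)[:2]*1000 for p in [(280+305/2.8,528/2.8),(280+490/2.8,543/2.8)]]
print("plate rear corners",np.round(C,1), px2w(k,(280+503/2.8,560/2.8),.037)*1000)
# battery top corners
print([np.round(px2w(k,(280+a/2.8,b/2.8),.057)[:2]*1000,1).tolist() for a,b in [(410,92),(556,90),(520,362),(386,364)]])
# stick ends on top z=.02
print([np.round(px2w(k,(280+a/2.8,b/2.8),.02)[:2]*1000,1).tolist() for a,b in [(147,36),(172,45),(103,193),(128,196),(172,228),(43,493),(90,505)]])
E
```

```text
[[622.4, 43.9], [621.6, 4.8], [619.3, -95.0], [619.4, -125.9]] 88.92821
[[535.8, 3.1], [535.5, -66.1], [534.4, -117.1]] 89.36727
plate rear corners [[ 533.9 -156. ]
 [ 622.6 -158.1]] [ 619.12928745 -158.54722513   37.        ]
[[542.2, 24.8], [594.7, 27.8], [601.0, -69.4], [548.2, -73.1]]
[[444.5, 46.7], [454.7, 44.0], [429.8, -12.4], [440.4, -13.0], [459.9, -24.7], [408.2, -144.1], [430.5, -148.6]]
```

Call:
arm_command(series=[[[-2,10,-35],[0,-2,-6]],[[-5,21,-70],[-0.2,-2,-12]],[[-7,32,-105],[-0.3,-2.1,-17.7]],[[-9,42,-140],[-0.3,-2.1,-17.7]],[[-9,42,-160],[-0.3,-2.1,-17.7]],[[-9,42,-160],[-0.3,-2.1,-17.7]]])

```text
time_s: 4.2
tcp_pos: [0.4307, -0.0789, 0.1181]
tool_rot: [[0.265, 0.964, -0.005], [0.964, -0.265, 0.001], [-0.0, -0.005, -1.0]]
ft_force: [-1.0, 1.0, 0.1]
gripper_width: 1.0
finger_force: 0.0
```

```bash
python3 - <<'E'
from h import *
s=robot.observe(); print(s["time_s"],s["tcp_pos"],s["tool_rot"].round(3).tolist(),s["ft_force"],s["torque"])
k=cam("wrist"); im=robot.grab_frame("wrist")
for c in blobs(im,(5,190,100),(14,255,255),500):
    P=np.array([px2w(k,p,.052)[:2] for p in c[:,0].astype(float)],np.float32)*1000
    r=cv2.minAreaRect(P); print(r,cv2.boxPoints(r).round(1).tolist())
E
```

```text
4.2 [ 0.4307275  -0.07888606  0.11809408] [[0.265, 0.964, -0.005], [0.964, -0.265, 0.001], [-0.0, -0.005, -1.0]] [-1.02122163  0.96756842  0.05112828] [0.06375742 0.0231567  0.00227097]
((434.8966064453125, -78.58062744140625), (49.17989730834961, 23.37403678894043), 75.3286361694336) [[417.3999938964844, -99.4000015258789], [440.0, -105.30000305175781], [452.3999938964844, -57.79999923706055], [429.79998779296875, -51.79999923706055]]
```

Call:
arm_command(series=[[[4,0,-35],[0,0,0.7]],[[4,0,-70],[0,-0.2,0.7]],[[4,0,-90],[0,-0.3,0.7]],[[4,0,-100],[0,-0.3,0.7]],[[4,0,-100],[0,-0.3,0.7]]])

```text
time_s: 4.67
tcp_pos: [0.4376, -0.08, 0.0213]
tool_rot: [[0.252, 0.968, 0.005], [0.968, -0.252, -0.0], [0.001, 0.005, -1.0]]
ft_force: [-0.3, 0.2, 0.3]
gripper_width: 1.002
finger_force: 0.0
```

Call:
arm_command(series=[[[0,0,0],[0,0,0]],[[0,0,0],[0,0,0]],[[0,0,0],[0,0,0]],[[0,0,0],[0,0,0]],[[0,0,0],[0,0,0]],[[0,0,0],[0,0,0]],[[0,0,0],[0,0,0]]], fingers=-1)

```text
time_s: 5.25
tcp_pos: [0.4384, -0.0796, 0.0224]
tool_rot: [[0.25, 0.968, 0.007], [0.968, -0.25, -0.001], [0.001, 0.007, -1.0]]
ft_force: [-3.0, -0.2, 13.7]
gripper_width: 0.273
finger_force: 59.0
```

Call:
arm_command(series=[[[0,0,5],[0,0,0]],[[0,0,20],[0,0,0]],[[0,0,35],[0,0,0]],[[0,0,35],[0,0,0]]])

```text
time_s: 5.58
tcp_pos: [0.4394, -0.0798, 0.0591]
tool_rot: [[0.25, 0.968, 0.01], [0.968, -0.25, -0.001], [0.001, 0.01, -1.0]]
ft_force: [0.8, -0.4, -0.1]
gripper_width: 0.27
finger_force: 59.2
```

```bash
python3 - <<'E'
from h import *
s=robot.observe(); print(s["time_s"],s["tcp_pos"],s["tool_rot"].round(3).tolist(),s["ft_force"],s["torque"],s["gripper_width"],s["finger_force"])
k=cam("wrist"); im=robot.grab_frame("wrist"); cv2.imwrite("pics/w3.png",im[:,:,::-1])
np.savez("w3.npz",im=im,R=k[1],t=k[2])
E
```

```text
5.5833 [ 0.43942465 -0.0798139   0.05910796] [[0.25, 0.968, 0.01], [0.968, -0.25, -0.001], [0.001, 0.01, -1.0]] [ 0.75184114 -0.40736802 -0.12091229] [-0.03201865 -0.08508225  0.0339808 ] 0.2695028536924732 59.219841957092285
```

View pics/w3.png

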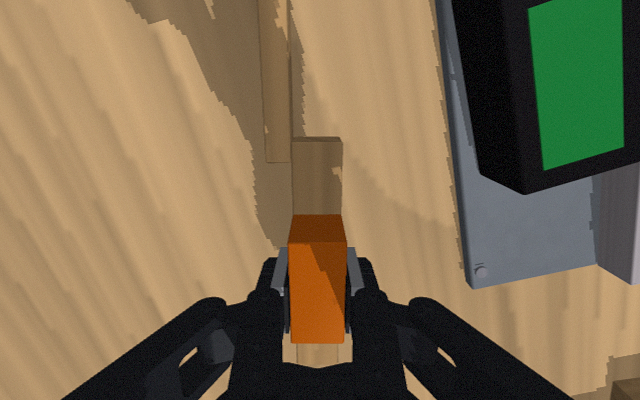

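The picture shows the stick held squarely, with the bar end at (292–342,138), the finger on its left up to the top edge, and the battery at upper right. I'll bring it behind and outside the battery, aligned with the dock.

Call:
arm_command(series=[[[0,-25,0],[0,0,5]],[[0,-50,0],[0,0,10]],[[10,-70,0],[0,0,13.5]],[[35,-70,0],[0,0,13.5]],[[60,-70,0],[0,0,13.5]],[[85,-70,0],[0,0,13.5]],[[101,-70,-8],[0,0.4,13.5]],[[101,-70,-8],[0,0.4,13.5]]])

```text
time_s: 6.3
tcp_pos: [0.541, -0.1494, 0.0466]
tool_rot: [[0.016, 1.0, -0.001], [1.0, -0.016, 0.0], [0.0, -0.001, -1.0]]
ft_force: [-0.3, 0.4, -1.4]
gripper_width: 0.272
finger_force: 59.4
```

```bash
python3 - <<'E'
from h import *
s=robot.observe(); print(s["time_s"],s["tcp_pos"],s["tool_rot"].round(3).tolist(),s["ft_force"],s["torque"],s["gripper_width"],s["finger_force"])
k=cam("wrist"); im=robot.grab_frame("wrist"); cv2.imwrite("pics/w4.png",im[:,:,::-1])
np.savez("w4.npz",im=im,R=k[1],t=k[2])
for c in blobs(im,(50,120,60),(80,255,255),200):
    P=np.array([px2w(k,p,.057)[:2] for p in c[:,0].astype(float)],np.float32)*1000
    print(cv2.minAreaRect(P))
E
```

```text
6.3 [ 0.54103903 -0.14938705  0.0466226 ] [[0.016, 1.0, -0.001], [1.0, -0.016, 0.0], [0.0, -0.001, -1.0]] [-0.28898787  0.39964574 -1.35281033] [0.01208119 0.07118614 0.04243667] 0.2718977150359457 59.38049912452698
((572.1461181640625, -47.88478088378906), (36.5618782043457, 24.644277572631836), 3.4558942317962646)
```

View pics/w4.png

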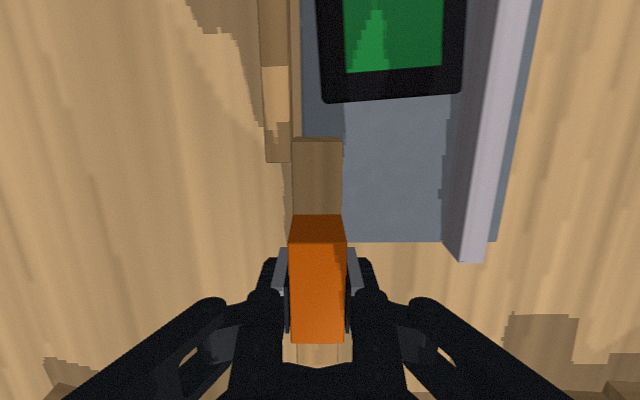

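The stick's bar end is at (292–342,140) with its finger running up to the left of the battery. The battery's trailing edge runs from (325,102) to (462,92), and the fence edge is at about (458,262) to (497,0).

```bash
python3 - <<'E'
from h import *
d=np.load("w4.npz"); im=d["im"]; k=(robot.get_calibration("wrist"),d["R"],d["t"])
f=lambda p,z:(px2w(k,p,z)[:2]*1000).round(1).tolist()
print("bar end",f((292,140),.044),f((342,140),.044),"batt rear",f((325,102),.057),f((462,92),.057))
print("plate corner rear",f((343,242),.012),f((440,242),.012))
g=im.astype(int).sum(2)
for v in (10,60,110,160,210,240):
    r=g[v,440:520]; u=440+np.argmax(np.diff(cv2.blur(r.astype(np.float32)[None],(3,1))[0])); print(v,u,f((u+.5,v),.037))
E
```

```text
bar end [531.6, -88.5] [554.4, -88.9] batt rear [546.5, -71.9] [600.6, -69.1]
plate corner rear [557.9, -155.9] [617.7, -156.9]
10 497 [620.0, -36.7]
60 489 [619.6, -56.0]
110 482 [619.7, -77.3]
160 474 [619.3, -100.7]
210 466 [618.9, -126.6]
240 461 [618.5, -143.5]
```

Call:
arm_command(series=[[[0,3,-3],[0,0,0]],[[0,8.5,-6.5],[0,0,0]],[[4,8.5,-6.5],[0,0,0]],[[8,8.5,-6.5],[0,0,0]],[[11,8.5,-6.5],[0,0,0]],[[14,8.5,-6.5],[0,0,0]],[[17,8.5,-6.5],[0,0,0]],[[20,8.5,-6.5],[0,0,0]]])

```text
time_s: 7.02
tcp_pos: [0.5588, -0.1411, 0.042]
tool_rot: [[0.016, 1.0, -0.001], [1.0, -0.016, 0.0], [0.0, -0.001, -1.0]]
ft_force: [-4.8, 0.5, -0.2]
gripper_width: 0.27
finger_force: 59.7
```

Call:
arm_command(series=[[[1.5,0,0],[0,0,0]],[[3,0,0],[0,0,0]],[[4.5,0,0],[0,0,0]],[[6,0,0],[0,0,0]],[[6,0,0],[0,0,0]]])

```text
time_s: 7.43
tcp_pos: [0.5652, -0.1411, 0.0421]
tool_rot: [[0.017, 1.0, -0.0], [1.0, -0.017, 0.0], [0.0, -0.0, -1.0]]
ft_force: [-4.1, 0.4, -0.4]
gripper_width: 0.27
finger_force: 59.6
```

```bash
cat >> h.py <<'E'
def look(name):
    s=robot.observe(); k=cam("wrist"); im=robot.grab_frame("wrist"); cv2.imwrite(f"pics/{name}.png",im[:,:,::-1])
    print(s["time_s"],(s["tcp_pos"]*1000).round(1),"yaw",np.degrees(np.arctan2(s["tool_rot"][1,0],s["tool_rot"][0,0])).round(2),"F",s["ft_force"].round(2),"M",s["torque"].round(3),s["gripper_width"].round(3))
    f=lambda p,z:(px2w(k,p,z)[:2]*1000).round(1).tolist()
    for c in blobs(im,(50,120,60),(80,255,255),200):
        # right edge of label (fence side): fit line over rows
        P=c[:,0]; rows=np.unique(P[:,1])[4:-8]; E=np.array([px2w(k,(P[P[:,1]==v,0].max()+.5,v),.057)[:2]*1000 for v in rows],np.float32)
        l=cv2.fitLine(E,cv2.DIST_L2,0,.1,.1).ravel(); rear=P[:,1].max()
        print("label fence edge: mean",E.mean(0).round(1),"angle",np.degrees(np.arctan(-l[0]/l[1])).round(2)+90,"rear y",f((P[P[:,1]>rear-3,0].mean(),rear+.5),.057))
    g=cv2.blur(im.astype(np.float32).sum(2),(3,1)); E=[]
    for v in range(5,240,5):
        r=g[v,430:540]; i=np.argmax(np.diff(r)); E.append(px2w(k,(430+i+.5,v),.037)[:2]*1000)
    E=np.array(E,np.float32); l=cv2.fitLine(E,cv2.DIST_HUBER,0,.1,.1).ravel()
    print("fence: x at y=-80",(l[2]+l[0]/l[1]*(-80-l[3])).round(1),"angle",np.degrees(np.arctan(-l[0]/l[1])).round(2)+90)
    return k,im
E
python3 - <<'E'
from h import *
look("w5")
E
```

```text
Traceback (most recent call last):
  File "h.py", line 19, in look
    print(s["time_s"],(s["tcp_pos"]*1000).round(1),"yaw",np.degrees(np.arctan2(s["tool_rot"][1,0],s["tool_rot"][0,0])).round(2),"F",s["ft_force"].round(2),"M",s["torque"].round(3),s["gripper_width"].round(3))
                                                                                                                                                                                    ^^^^^^^^^^^^^^^^^^^^^^^^
AttributeError: 'float' object has no attribute 'round'
```

Contact with about 4–5 N of sliding friction, as expected.

```bash
sed -i 's/s\["gripper_width"\].round(3)/round(s["gripper_width"],3)/' h.py
python3 - <<'E'
from h import *
look("w5")
E
```

```text
7.4833 [ 565.2 -141.1   42.1] yaw 89.05 F [-2.92 -0.3  -1.42] M [0.239 0.652 0.338] 0.274
label fence edge: mean [602.5 -44.7] angle 91.77 rear y [576.5, -61.6]
fence: x at y=-80 629.1 angle 104.76
```

View pics/w5.png

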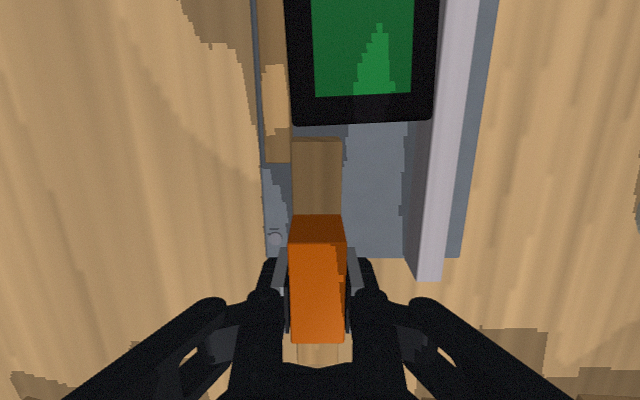

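Call:
arm_command(series=[[[1.2,0,0],[0,0,0]],[[2.4,0,0],[0,0,0]],[[3.6,0,0],[0,0,0]],[[4.8,0,0],[0,0,0]],[[6,0,0],[0,0,0]],[[7,0,0],[0,0,0]],[[7,0,0],[0,0,0]]])

```text
time_s: 8.12
tcp_pos: [0.5722, -0.1411, 0.0421]
tool_rot: [[0.017, 1.0, -0.001], [1.0, -0.017, -0.0], [-0.0, -0.001, -1.0]]
ft_force: [-3.3, 1.0, 0.1]
gripper_width: 0.267
finger_force: 59.6
```

Call:
arm_command(series=[[[0.5,0,0],[0,0,0]],[[1,0,0],[0,0,0]],[[1.5,0,0],[0,0,0]],[[1.5,0,0],[0,0,0]]])

```text
time_s: 8.45
tcp_pos: [0.5735, -0.141, 0.0421]
tool_rot: [[0.017, 1.0, -0.001], [1.0, -0.017, 0.0], [0.0, -0.001, -1.0]]
ft_force: [-3.7, 0.2, -0.2]
gripper_width: 0.269
finger_force: 59.7
```

```bash
sed -i 's/r=g\[v,430:540\]; i=np.argmax(np.diff(r)); E.append(px2w(k,(430+i+.5,v)/r=g[v,380:480]; i=np.argmax(np.diff(r)*(r[:-1]<240)); E.append(px2w(k,(380+i+.5,v)/' h.py
python3 - <<'E'
from h import *
look("w6")
E
```

```text
8.45 [ 573.5 -141.    42.1] yaw 89.05 F [-3.71  0.22 -0.16] M [0.222 0.955 0.536] 0.269
label fence edge: mean [609.9 -44.8] angle 90.66 rear y [588.6, -62.0]
fence: x at y=-80 621.7 angle 84.53
```

Call:
arm_command(series=[[[0.5,0,0],[0,0,0]],[[1,0,0],[0,0,0]],[[1.5,0,0],[0,0,0]],[[1.5,0,0],[0,0,0]]])

```text
time_s: 8.83
tcp_pos: [0.5745, -0.1407, 0.0419]
tool_rot: [[0.016, 1.0, -0.002], [1.0, -0.016, 0.001], [0.001, -0.002, -1.0]]
ft_force: [-6.7, 3.6, -0.1]
gripper_width: 0.273
finger_force: 59.9
```

Call:
arm_command(series=[[[0.5,0,0],[0,0,0]],[[1,0,0],[0,0,0]],[[1,0,0],[0,0,0]]])

```text
time_s: 9.08
tcp_pos: [0.575, -0.1406, 0.0417]
tool_rot: [[0.016, 1.0, -0.003], [1.0, -0.016, 0.001], [0.001, -0.003, -1.0]]
ft_force: [-9.2, 2.1, 0.5]
gripper_width: 0.268
finger_force: 60.4
```

```bash
python3 - <<'E'
from h import *
look("w7")
E
```

```text
9.0833 [ 575.  -140.6   41.7] yaw 89.08 F [-9.18  2.08  0.53] M [0.855 2.059 0.949] 0.268
label fence edge: mean [610.4 -44.4] angle 89.76 rear y [591.8, -61.6]
fence: x at y=-80 621.8 angle 84.22
```

View pics/w7.png

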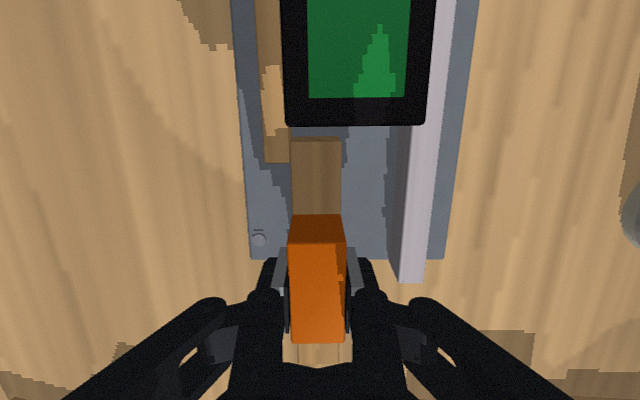

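The picture shows the battery against the fence: its right edge meets the rail at (425,120) and the trailing edge is level. I'll add a slight extra press to flatten it, then ease off and bring the bar end up.

Call:
arm_command(series=[[[0.4,0,0],[0,0,0]],[[0.4,0,0],[0,0,0]],[[0.4,0,0],[0,0,0]],[[0.4,0,0],[0,0,0]]])

```text
time_s: 9.47
tcp_pos: [0.575, -0.1406, 0.0417]
tool_rot: [[0.016, 1.0, -0.003], [1.0, -0.016, 0.001], [0.001, -0.003, -1.0]]
ft_force: [-11.2, 2.9, 2.1]
gripper_width: 0.266
finger_force: 60.7
```

```bash
python3 - <<'E'
from h import *
look("w8")
E
```

```text
9.4667 [ 575.  -140.6   41.7] yaw 89.08 F [-11.17   2.92   2.07] M [0.785 2.439 1.051] 0.266
label fence edge: mean [610.3 -44.4] angle 89.71 rear y [591.9, -61.6]
fence: x at y=-80 621.7 angle 84.34
```

Call:
arm_command(series=[[[-0.5,0,0],[0,0,0]],[[-0.9,1,0],[0,0,0]],[[-0.9,2,0],[0,0,0]],[[-0.9,3,0],[0,0,0]],[[-0.9,4,0],[0,0,0]],[[-0.9,4,0],[0,0,0]]])

```text
time_s: 10.02
tcp_pos: [0.5747, -0.1376, 0.0418]
tool_rot: [[0.017, 1.0, -0.002], [1.0, -0.017, -0.001], [-0.001, -0.002, -1.0]]
ft_force: [-8.3, -3.4, -1.2]
gripper_width: 0.272
finger_force: 59.7
```

Call:
arm_command(series=[[[0,1,0],[0,0,0]],[[0,2,0],[0,0,0]],[[0.1,3,0],[0,0,0]],[[0.1,4,0],[0,0,0]],[[0.1,5,0],[0,0,0]],[[0.1,6,0],[0,0,0]]])

```text
time_s: 10.52
tcp_pos: [0.5747, -0.1318, 0.0418]
tool_rot: [[0.017, 1.0, -0.002], [1.0, -0.017, -0.002], [-0.002, -0.002, -1.0]]
ft_force: [-9.9, -10.6, 0.1]
gripper_width: 0.27
finger_force: 59.9
```

```bash
python3 - <<'E'
from h import *
look("w9")
E
```

```text
10.5167 [ 574.7 -131.8   41.8] yaw 89.02 F [ -9.95 -10.64   0.14] M [-2.121  2.039  0.662] 0.27
label fence edge: mean [610.6 -39.6] angle 89.2 rear y [592.2, -61.4]
fence: x at y=-80 621.6 angle 84.23
```

Call:
arm_command(series=[[[-0.6,0,0],[0,0,0]],[[-1.2,0.5,0],[0,0,0]],[[-1.2,1,0],[0,0,0]],[[-1.2,2,0],[0,0,0]],[[-1.2,3,0],[0,0,0]],[[-1.1,4,0],[0,0,0]],[[-1.1,5,0],[0,0,0]],[[-1.1,6,0],[0,0,0]]])

```text
time_s: 11.23
tcp_pos: [0.5745, -0.1255, 0.042]
tool_rot: [[0.017, 1.0, -0.001], [1.0, -0.017, -0.001], [-0.001, -0.001, -1.0]]
ft_force: [-3.1, -3.1, -2.9]
gripper_width: 0.272
finger_force: 59.3
```

```bash
python3 - <<'E'
from h import *
look("w10")
E
```

```text
11.2333 [ 574.5 -125.5   42. ] yaw 89.02 F [-3.09 -3.07 -2.89] M [-1.002  0.724  0.299] 0.272
label fence edge: mean [610.7 -33.3] angle 89.22 rear y [592.4, -55.1]
fence: x at y=-80 621.3 angle 84.2
```

Call:
arm_command(series=[[[0.2,3,0],[0,0,0]],[[0.4,6,0],[0,0,0]],[[0.5,9,0],[0,0,0]],[[0.5,12,0],[0,0,0]],[[0.6,15,0],[0,0,0]],[[0.6,18,0],[0,0,0]],[[0.7,21,0],[0,0,0]],[[0.7,24,0],[0,0,0]]])

```text
time_s: 11.95
tcp_pos: [0.5749, -0.1015, 0.042]
tool_rot: [[0.017, 1.0, -0.001], [1.0, -0.017, -0.001], [-0.001, -0.001, -1.0]]
ft_force: [-5.4, -5.7, -2.9]
gripper_width: 0.271
finger_force: 59.4
```

```bash
python3 - <<'E'
from h import *
look("w11")
k=cam("top"); im=robot.grab_frame("top"); cv2.imwrite("pics/t2.png",cv2.resize(im[120:240,220:420],None,fx=4,fy=4)[:,:,::-1])
E
```

```text
11.95 [ 574.9 -101.5   42. ] yaw 89.02 F [-5.43 -5.7  -2.88] M [-1.26   1.011  0.44 ] 0.271
label fence edge: mean [611.   -9.3] angle 89.11 rear y [592.7, -31.1]
fence: x at y=-80 619.1 angle 84.27
```

View pics/t2.png

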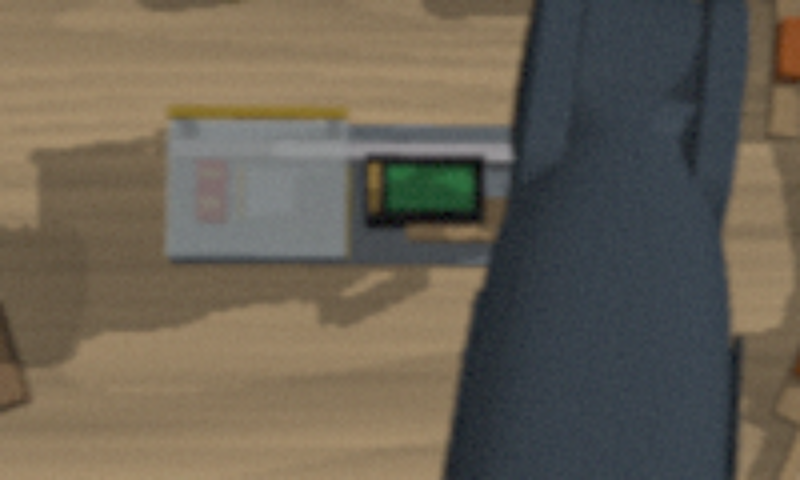

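The top view shows the battery flat along the fence with its nose at (367,190), just outside the hood mouth at (350,…). The stop's brass is at about (242,195), roughly 100 mm ahead. I'll keep feeding.

Call:
arm_command(series=[[[0,3,0],[0,0,0]],[[0.1,6,0],[0,0,0]],[[0.1,9,0],[0,0,0]],[[0.2,12,0],[0,0,0]],[[0.2,15,0],[0,0,0]],[[0.3,18,0],[0,0,0]],[[0.3,21,0],[0,0,0]],[[0.4,24,0],[0,0,0]]])

```text
time_s: 12.72
tcp_pos: [0.5752, -0.0775, 0.0419]
tool_rot: [[0.017, 1.0, -0.002], [1.0, -0.017, -0.001], [-0.001, -0.001, -1.0]]
ft_force: [-6.7, -6.6, -2.6]
gripper_width: 0.272
finger_force: 59.5
```

```bash
python3 - <<'E'
from h import *
look("w12")
E
```

```text
12.7167 [575.2 -77.5  41.9] yaw 89.02 F [-6.68 -6.56 -2.61] M [-1.473  1.221  0.483] 0.272
label fence edge: mean [611.3  14.7] angle 89.14 rear y [593.0, -7.1]
fence: x at y=-80 616.5 angle 84.07
```

Call:
arm_command(series=[[[0,3,0],[0,0,0]],[[0,6,0],[0,0,0]],[[0.1,9,0],[0,0,0]],[[0.1,12,0],[0,0,0]],[[0.1,15,0],[0,0,0]],[[0.2,18,0],[0,0,0]],[[0.2,21,0],[0,0,0]],[[0.3,24,0],[0,0,0]]])

```text
time_s: 13.43
tcp_pos: [0.5755, -0.0535, 0.0419]
tool_rot: [[0.017, 1.0, -0.001], [1.0, -0.017, -0.001], [-0.001, -0.001, -1.0]]
ft_force: [-6.3, -5.8, -2.9]
gripper_width: 0.27
finger_force: 59.5
```

Call:
arm_command(series=[[[0,3,0],[0,0,0]],[[0,6,0],[0,0,0]],[[0.1,9,0],[0,0,0]],[[0.1,12,0],[0,0,0]],[[0.1,15,0],[0,0,0]],[[0.2,17,0],[0,0,0]],[[0.2,19,0],[0,0,0]],[[0.3,20,0],[0,0,0]]])

```text
time_s: 14.1
tcp_pos: [0.5757, -0.0334, 0.0419]
tool_rot: [[0.017, 1.0, -0.002], [1.0, -0.017, -0.001], [-0.001, -0.002, -1.0]]
ft_force: [-5.9, -6.9, -2.1]
gripper_width: 0.267
finger_force: 59.5
```

```bash
python3 - <<'E'
from h import *
look("w13")
E
```

```text
14.1 [575.7 -33.4  41.9] yaw 89.03 F [-5.95 -6.92 -2.09] M [-1.506  1.25   0.455] 0.267
label fence edge: mean [611.8  58.8] angle 89.11 rear y [593.3, 37.0]
fence: x at y=-80 612.6 angle 84.13
```

Call:
arm_command(series=[[[0,2.5,0],[0,0,0]],[[0,5,0],[0,0,0]],[[0.1,7.5,0],[0,0,0]],[[0.1,10,0],[0,0,0]],[[0.2,12.5,0],[0,0,0]],[[0.2,15,0],[0,0,0]],[[0.3,17,0],[0,0,0]],[[0.3,18,0],[0,0,0]]])

```text
time_s: 14.82
tcp_pos: [0.5759, -0.0155, 0.0419]
tool_rot: [[0.017, 1.0, -0.002], [1.0, -0.017, -0.001], [-0.001, -0.002, -1.0]]
ft_force: [-6.5, -7.2, -1.7]
gripper_width: 0.268
finger_force: 59.6
```

Call:
arm_command(series=[[[0,0.8,0],[0,0,0]],[[0,1.6,0],[0,0,0]],[[0,2.4,0],[0,0,0]],[[0,3.2,0],[0,0,0]],[[0.1,4,0],[0,0,0]]])

```text
time_s: 15.23
tcp_pos: [0.576, -0.0117, 0.0419]
tool_rot: [[0.017, 1.0, -0.002], [1.0, -0.017, -0.001], [-0.001, -0.002, -1.0]]
ft_force: [-6.1, -7.9, -1.2]
gripper_width: 0.274
finger_force: 59.6
```

Call:
arm_command(series=[[[0,0.8,0],[0,0,0]],[[0,1.6,0],[0,0,0]],[[0,2.4,0],[0,0,0]],[[0,3.2,0],[0,0,0]],[[0.1,4,0],[0,0,0]]])

```text
time_s: 15.65
tcp_pos: [0.576, -0.0078, 0.0419]
tool_rot: [[0.017, 1.0, -0.002], [1.0, -0.017, -0.002], [-0.002, -0.002, -1.0]]
ft_force: [-7.0, -8.2, -0.4]
gripper_width: 0.274
finger_force: 59.7
```

Call:
arm_command(series=[[[0,0.7,0],[0,0,0]],[[0,1.4,0],[0,0,0]],[[0,2.1,0],[0,0,0]]])

```text
time_s: 15.9
tcp_pos: [0.5761, -0.0057, 0.0419]
tool_rot: [[0.017, 1.0, -0.002], [1.0, -0.017, -0.002], [-0.002, -0.002, -1.0]]
ft_force: [-6.8, -7.1, -1.2]
gripper_width: 0.268
finger_force: 59.7
```

Call:
arm_command(series=[[[0,0.7,0],[0,0,0]],[[0,1.4,0],[0,0,0]],[[0,2.1,0],[0,0,0]]])

```text
time_s: 16.15
tcp_pos: [0.5761, -0.0036, 0.0419]
tool_rot: [[0.017, 1.0, -0.002], [1.0, -0.017, -0.001], [-0.001, -0.002, -1.0]]
ft_force: [-6.0, -8.0, -1.2]
gripper_width: 0.268
finger_force: 59.7
```

Call:
arm_command(series=[[[0,0.7,0],[0,0,0]],[[0,1.4,0],[0,0,0]],[[0,2.1,0],[0,0,0]]])

```text
time_s: 16.4
tcp_pos: [0.5761, -0.0014, 0.0419]
tool_rot: [[0.017, 1.0, -0.002], [1.0, -0.017, -0.001], [-0.001, -0.002, -1.0]]
ft_force: [-6.0, -7.6, -1.3]
gripper_width: 0.272
finger_force: 59.6
```

Call:
arm_command(series=[[[0,0.7,0],[0,0,0]],[[0,1.4,0],[0,0,0]],[[0,2.1,0],[0,0,0]]])

```text
time_s: 16.65
tcp_pos: [0.5761, 0.0004, 0.0419]
tool_rot: [[0.017, 1.0, -0.002], [1.0, -0.017, -0.002], [-0.002, -0.002, -1.0]]
ft_force: [-7.0, -14.9, 0.9]
gripper_width: 0.27
finger_force: 59.8
```

Call:
arm_command(series=[[[0,-0.1,0],[0,0,0]],[[0,-0.1,0],[0,0,0]],[[0,-0.1,0],[0,0,0]],[[0,-0.1,0],[0,0,0]]])

```text
time_s: 16.98
tcp_pos: [0.5761, 0.0003, 0.0419]
tool_rot: [[0.017, 1.0, -0.002], [1.0, -0.017, -0.002], [-0.002, -0.002, -1.0]]
ft_force: [-6.7, -8.6, -1.1]
gripper_width: 0.272
finger_force: 59.7
```

Call:
arm_command(series=[[[0,0.3,0],[0,0,0]],[[0,0.3,0],[0,0,0]],[[0,0.3,0],[0,0,0]]])

```text
time_s: 17.23
tcp_pos: [0.5761, 0.0004, 0.0419]
tool_rot: [[0.017, 1.0, -0.002], [1.0, -0.017, -0.002], [-0.002, -0.002, -1.0]]
ft_force: [-6.8, -10.9, -0.5]
gripper_width: 0.268
finger_force: 59.8
```

Call:
arm_command(series=[[[0,0.1,0],[0,0,0]],[[0,0.1,0],[0,0,0]],[[0,0.1,0],[0,0,0]]])

```text
time_s: 17.48
tcp_pos: [0.5761, 0.0004, 0.0419]
tool_rot: [[0.017, 1.0, -0.002], [1.0, -0.017, -0.002], [-0.002, -0.002, -1.0]]
ft_force: [-6.8, -11.2, 0.2]
gripper_width: 0.273
finger_force: 59.8
```

Call:
arm_command(series=[[[0,0.2,0],[0,0,0]],[[0,0.4,0],[0,0,0]],[[0,0.4,0],[0,0,0]],[[0,0.4,0],[0,0,0]]])

```text
time_s: 17.82
tcp_pos: [0.5761, 0.0004, 0.042]
tool_rot: [[0.018, 1.0, -0.002], [1.0, -0.018, -0.003], [-0.003, -0.002, -1.0]]
ft_force: [-7.2, -14.5, 1.1]
gripper_width: 0.268
finger_force: 59.9
```

Call:
arm_command(series=[[[0,0,0],[0,0,0]],[[0,0,0],[0,0,0]],[[0,0,0],[0,0,0]],[[0,0,0],[0,0,0]],[[0,0,0],[0,0,0]],[[0,0,0],[0,0,0]],[[0,0,0],[0,0,0]],[[0,0,0],[0,0,0]]])

```text
time_s: 18.48
tcp_pos: [0.5761, 0.0004, 0.042]
tool_rot: [[0.018, 1.0, -0.002], [1.0, -0.018, -0.003], [-0.003, -0.002, -1.0]]
ft_force: [-7.4, -14.9, -0.4]
gripper_width: 0.268
finger_force: 59.9
```

```bash
python3 - <<'E'
from h import *
look("w14")
im=robot.grab_frame("top"); cv2.imwrite("pics/t3.png",cv2.resize(im[120:240,220:420],None,fx=4,fy=4)[:,:,::-1])
E
```

```text
18.4833 [5.761e+02 4.000e-01 4.200e+01] yaw 88.99 F [ -7.41 -14.94  -0.37] M [-3.015  1.527  0.549] 0.268
fence: x at y=-80 643.6 angle 101.81
```

View pics/t3.png

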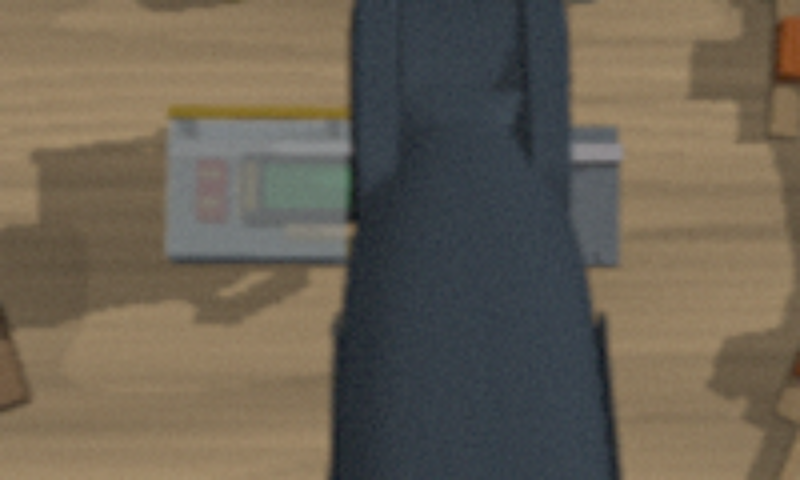

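The battery is home under the hood, its brass strip at (250,190) up against the stop, and it has been held at about 15 N wrist push for a second. I'll ease off: push first, then sideways, and carry the stick away.

Call:
arm_command(series=[[[-0.3,-1,0],[0,0,0]],[[-0.8,-2,0],[0,0,0]],[[-2,-3,0],[0,0,0]],[[-4,-4,0],[0,0,0]],[[-7,-6,0],[0,0,0]],[[-10,-10,0],[0,0,0]],[[-14,-20,0],[0,0,0]],[[-18,-35,0],[0,0,0]]])

```text
time_s: 19.25
tcp_pos: [0.5584, -0.0331, 0.0422]
tool_rot: [[0.015, 1.0, -0.0], [1.0, -0.015, 0.0], [0.0, -0.0, -1.0]]
ft_force: [0.6, 0.5, -0.4]
gripper_width: 0.273
finger_force: 59.5
```

Call:
arm_command(series=[[[-15,-10,0],[0,0,0]],[[-35,-20,0],[0,0,0]],[[-60,-30,0],[0,0,0]],[[-85,-35,0],[0,0,0]],[[-110,-35,0],[0,0,0]],[[-118,-35,0],[0,0,0]],[[-118,-35,0],[0,0,0]]])

```text
time_s: 19.83
tcp_pos: [0.4387, -0.0685, 0.0423]
tool_rot: [[0.018, 1.0, -0.001], [1.0, -0.018, 0.0], [-0.0, -0.001, -1.0]]
ft_force: [0.3, 0.5, -0.9]
gripper_width: 0.272
finger_force: 59.6
```

```bash
python3 - <<'E'
from h import *
s=robot.observe(); print(s["time_s"],s["tcp_pos"],s["tool_rot"].round(4).tolist(),s["ft_force"],s["torque"])
im=robot.grab_frame("top"); k=cam("top"); cv2.imwrite("pics/t4.png",cv2.resize(im[120:240,220:420],None,fx=4,fy=4)[:,:,::-1])
im=robot.grab_frame("wrist"); cv2.imwrite("pics/w15.png",im[:,:,::-1])
E
```

```text
19.8333 [ 0.43874605 -0.06847627  0.04229428] [[0.0176, 0.9998, -0.0011], [0.9998, -0.0176, 0.0], [-0.0, -0.0011, -1.0]] [ 0.26935809  0.49045218 -0.91177207] [-0.01128767 -0.05093492  0.00284977]
```

View pics/t4.png

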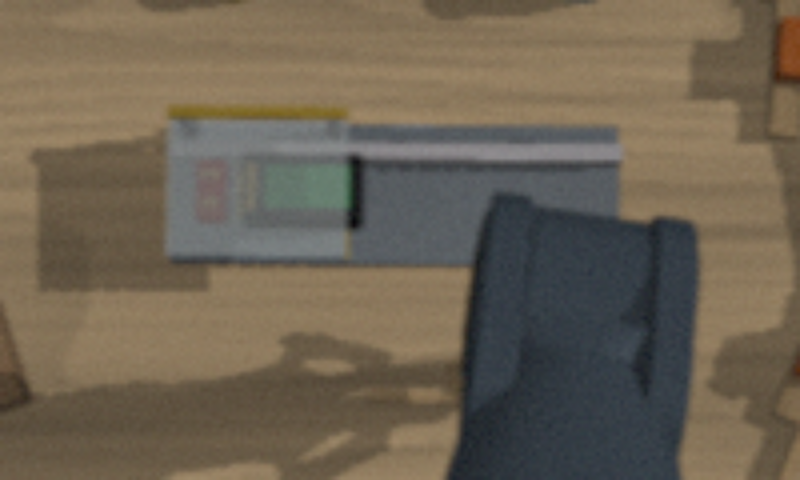

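The battery stays flat and home at (300,190), and the stick is clear of the dock. Now I'll lay it down.

Call:
arm_command(series=[[[0,0,-7],[0,0,0]],[[0,0,-13],[0,0,0]],[[0,0,-16],[0,0,0]],[[0,0,-18],[0,0,0]],[[0,0,-19],[0,0,0]],[[0,0,-20],[0,0,0]],[[0,0,-20],[0,0,0]]])

```text
time_s: 20.52
tcp_pos: [0.4406, -0.0679, 0.0225]
tool_rot: [[0.016, 1.0, -0.001], [1.0, -0.016, 0.0], [0.0, -0.001, -1.0]]
ft_force: [-5.6, 0.8, 12.3]
gripper_width: 0.271
finger_force: 61.3
```

Touching down (12 N). I'll open and rise.

Call:
arm_command(series=[[[0,0,0.5],[0,0,0]],[[0,0,0.5],[0,0,0]],[[0,0,0.5],[0,0,0]],[[0,0,0.5],[0,0,0]],[[0,0,0.5],[0,0,0]],[[0,0,0.5],[0,0,0]],[[0,0,0.5],[0,0,0]],[[0,0,0.5],[0,0,0]]], fingers=1)

```text
time_s: 21.18
tcp_pos: [0.4407, -0.068, 0.0226]
tool_rot: [[0.017, 1.0, -0.001], [1.0, -0.017, 0.0], [0.0, -0.001, -1.0]]
ft_force: [0.1, 0.4, 0.3]
gripper_width: 0.999
finger_force: 0.0
```

Call:
arm_command(series=[[[0,0,10],[0,0,0]],[[0,0,30],[0,0,0]],[[0,0,60],[0,0,0]],[[0,0,95],[0,0,0]],[[0,0,130],[0,0,0]],[[0,0,165],[0,0,0]],[[0,0,200],[0,0,0]],[[0,0,200],[0,0,0]]])

```text
time_s: 21.85
tcp_pos: [0.443, -0.0683, 0.2287]
tool_rot: [[0.017, 1.0, 0.007], [1.0, -0.017, -0.001], [-0.001, 0.007, -1.0]]
ft_force: [0.7, 0.1, 1.6]
gripper_width: 1.001
finger_force: 0.0
```

```bash
python3 - <<'E'
from h import *
s=robot.observe(); print(s["time_s"],s["tcp_pos"])
k=cam("wrist"); im=robot.grab_frame("wrist"); cv2.imwrite("pics/w16.png",im[:,:,::-1])
for c in blobs(im,(5,190,100),(14,255,255),500):
    P=np.array([px2w(k,p,.052)[:2] for p in c[:,0].astype(float)],np.float32)*1000; print(cv2.minAreaRect(P))
E
```

```text
21.85 [ 0.44299493 -0.06832855  0.2286691 ]
((441.16595458984375, -67.57179260253906), (49.00758361816406, 22.819910049438477), 89.37772369384766)
```

View pics/w16.png

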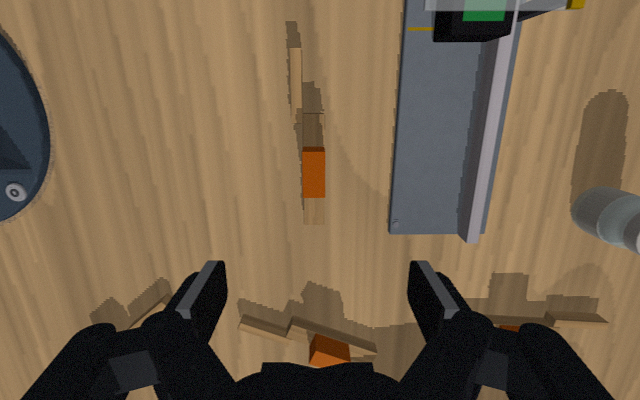

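The stick lies flat on the bench at (314,170), well clear of the dock. The battery is against the fence under the hood at (470,25), and the gripper touches nothing. Handing in.

```bash
python3 -c "
from cell import robot
print(robot.close_job())"
```

```text
the job is handed in; nothing more can be done
None
```

The battery was pressed home on the stop and left flat against the fence by the last pictures. The stick is back on the bench clear of the dock, and the job was handed in at about 22 s. The judge's result was not shown. The press read about 15 N at the wrist, with the force on the stop itself estimated at 7–9 N.

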